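# Fit the divider comb into the rib rack

## Task

Fit the red-handled wooden divider comb into the dark-walled rack: lower it in, keeping hold of it rather than dropping it, so that its three fins slide into the rack's three slots, one in each, right down to the rack's floor. Leave it standing upright and centred along the slots, then let go. Leave the blue-handled four-fin comb, which does not fit, and the glue jar where they are, and do not tip the divider comb over.

Things in the scene. Friction and masses are not known exactly. Their poses are not given: they have to be found in the camera images.
- rack: Rack, fixed. Pale base 120 (x) x 130 (y) x 10 mm; on it 4 upright dark walls along its x, 110 long, 8 thick, tops 45 mm above the bench, at y = -54, -18, 18, 54 mm. Between them 3 slots 28 mm wide, open above and at both ends, centred at y = -36, 0, 36. Origin: centre of the underside; z up. Same either way round. Comb fully home rests on the base, its origin 10 mm above the rack's.
- comb: Divider comb: pale wood, red handle, loose, 126-252 g, standing on its fins. 3 upright fins along its x, 80 long, 8 thick, z 0 to 45 mm, at y = -36, 0, 36. Bridge over them 30 (x) x 90 (y), z 45 to 55, fins showing beyond it on both sides. Handle block 22 (x) x 60 (y), z 55 to 97: grip across the 22 mm. Origin: centre of footprint at the fins' lower edges; z up. Same either way round.
- fine_comb: Bystander, leave alone: comb of the same outer size, plywood with a blue handle, but 4 fins at y = -36, -12, 12, 36 mm, which cannot enter the rack. Loose. Origin and axes as for the divider comb. Which comb stands nearer the robot varies.
- jar: Bystander, leave alone: amber glue jar with a black lid, 56 mm across, 75 mm high, loose, standing on the bench. Origin: centre of its underside.
Mind the look-alikes: they are no part of the job. Leave any green, turquoise or yellow look-alike of the comb alone.

How it is judged:
By the outcome, as a careful person would: the job done as asked, in the order asked, and still so for the second after the job is handed in, with the robot touching nothing.
It also fails if it takes over 34 s, if anything falls off the work surface, if the arm or the gripper's body presses on something with over 40 N, if the wrist force passes 120 N, or if a joint passes its speed limit or range.

## Robot

A 6-joint arm with a two-finger parallel gripper is mounted at the origin on the work surface. World frame = base frame: x ahead of the robot, y to its left, z up, the work surface at z = 0. Lengths are in mm, angles in rad, forces in N, time in s.
With the tool pointing down it reaches from about 350 to 975 mm from the base axis. Payload 7.1 kg.
Tool frame: the origin (TCP) lies at the centre of the arm's flange, where the gripper is bolted on; the fingertips stand 182 mm ahead of it and the grasp point (between the pads) lies 163 mm ahead of it; z points along the fingers, y is the line along which they close (so a half turn about z gives the same grasp; the last joint's range is limited). The gripper opens to 88 mm and grips with 3 to 60 N. Pads are 20 mm wide; open, the fingers measure 115 mm over their backs; the gripper's body (75 mm by 178 mm) begins 61 mm behind the grasp point.
Start: joints at [-1.15, 0.423, 1.63, -0, 1.089, -0.019], TCP at [266.114, -565.499, 404.675] pointing down, gripper open.
Joint ranges: [-3, 3], [-0.9, 2.11], [0.09, 2.58], [-1.31, 4.45], [0.11, 2.69], [-2.54, 2.54]. Speed limits (rad/s): [2.39, 2.39, 3.01, 3.14, 3.14, 3.14].

## Interface

Orientations are given as a rotation vector (axis times angle).
In Python, from workcell import readout, get_image, ctrl gives the robot as it stands.
- The arm moves only by the tool step_arm, never from a script. Its argument "targets" is a list that holds one entry, the list of rows, each a list of 7 numbers: the shift along the world's x, y, z as a fraction of full scale, then the turn, a rotation vector about the world's x, y, z as a fraction of full scale, then the opening, from 0 (shut) to 1 (fully open). In form: [[[dx, dy, dz, wx, wy, wz, claw], ...]]. A call has exactly 5 rows; each row shifts and turns the commanded pose from where the row before left it; what a row does not reach is not made up. Full scale, the value 1, is 0.05 m for a shift and 4 degrees for a turn. A row lasts 1/8 s, in which the tool goes at most 62.5 mm and 10.7 degrees, less where a joint would pass 70% of its speed; a pose out of reach is approached as far as the arm can. A call with a number of a shift or a turn outside -1 to 1 is refused whole. A call with a gripper value outside its range is refused whole. The fingers move at their own pace and stop on an object; the grip force is fixed at half the most. Time passes only in rows, so rows that do not move let the fingers close, or fill a call up. It gives the time, the measured TCP pose, the force, the opening and the grip force at its end, in the units of the state.
- readout.get_obs(): the state, without advancing time (a new reading comes with each control period).
- get_image(name): name is "side" or "top"; returns a dict with "pixels" (480x640x3 uint8, red, green, blue), "intrinsics" (3x3 intrinsics, pixels), "extrinsics" (4x4, takes a point from world to camera coordinates). Camera axes: x right, y down, z forward; pixel columns grow to the right and rows downward; lengths in mm; the calibration is good to about 2 mm. A picture is of the moment at which its call begins. There is no depth.
- ctrl.close_job(): hands the job in; it is judged then, once.
The state is a dict: "t": time; "qpos": joint angles; "qvel": joint speeds; "joint_torque": joint torques, N m; "ee_pos": TCP position; "orientation": TCP orientation; "ft_force": force on the tool from outside, world axes, zero at the start; "moment": the same for the moment, N m; "width": finger opening in mm; "grasp_force": force on a finger pad.
Only numpy, scipy, OpenCV 4.12 (cv2) and the standard library are available. Lean on these libraries where they do the work, as an engineer would, in place of code of your own. Each camera call takes 0.05 s, during which the arm holds its last target. There are 200 camera calls.

## Working session

There is one attempt and no reset: what is moved stays moved. The work goes in short steps, Python scripts to look and compute and a tool call to move; the robot and the scene stay as the last step left them, time stands still between calls to the robot, and variables do not carry over. Pictures are saved under pics/ and viewed, at most 10 in all, crops included, and the job is handed in when it is done.

Besides the shell and the picture viewer there is one more tool, called after "Request:" by a JSON object that holds its "api" and its "payload", one argument or row to a line. step_arm: Moves the arm, as the interface text tells. Shift numbers are shares of 0.05 m and turn numbers shares of 4 degrees, none past 1 either way. Its arguments: {"type":"object","properties":{"targets":{"type":"array"}},"required":["targets"]}

```bash
mkdir -p pics; ls; python3 - <<'E'
from workcell import readout,get_image
import cv2
o=readout.get_obs(); print(o)
for n in("top","side"):
    d=get_image(n); cv2.imwrite(f"pics/{n}0.png",d["pixels"][:,:,::-1]); print(n,d["intrinsics"].tolist(),d["extrinsics"].tolist())
E
```

```text
pics
{'t': 0.0, 'qpos': array([-1.15001359e+00,  4.23838743e-01,  1.63070041e+00,  3.32116321e-05,
        1.08861394e+00, -1.90277136e-02]), 'qvel': array([-2.34031238e-03,  1.29934582e-03,  4.45983669e-05,  9.58295819e-04,
        5.53449156e-04,  1.96271962e-03]), 'joint_torque': array([-6.42862096e-05, -5.44624257e+01, -2.73669559e+01,  6.42556557e-02,
        2.25951453e-02, -1.14592935e-04]), 'ee_pos': array([ 265.99913212, -565.25396999,  403.89870584]), 'orientation': array([-3.06444450e+00, -6.84939547e-01,  4.43583329e-04]), 'ft_force': array([-0.47606946, -0.17551506, -0.28468764]), 'moment': array([-0.00679934, -0.02399077,  0.01258229]), 'grasp_force': 0.0, 'width': 87.64127570236381}
top [[468.01991178720203, 0.0, 320.4773077241082], [0.0, 468.01991178720203, 234.63297706295162], [0.0, 0.0, 1.0]] [[0.013454026334448334, -0.9996751667062487, 0.02164602148723192, -138.97338160332617], [-0.9950639251365356, -0.015514307279494509, -0.09801576996334888, 590.4845496731081], [0.09831975420668362, -0.020220468354396694, -0.9949494251429398, 935.6760582675528], [0.0, 0.0, 0.0, 1.0]]
side [[438.2999044285332, 0.0, 317.2689480396857], [0.0, 438.2999044285332, 231.63138278310436], [0.0, 0.0, 1.0]] [[-0.9114673347420204, -0.41133083265974923, 0.005851820376226608, 505.3373795273139], [-0.3200717872311529, 0.700166940135196, -0.6382165047696375, 312.3227243944906], [0.25842087515704637, -0.5835864991971238, -0.7698346895521869, 624.7793249734293], [0.0, 0.0, 0.0, 1.0]]
```

View pics/top0.png

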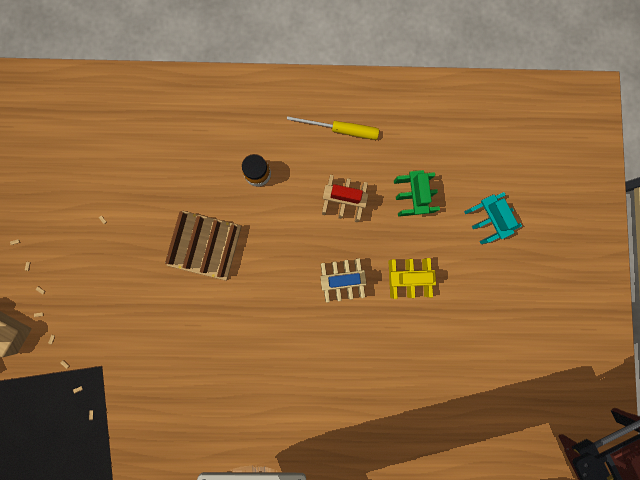

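View pics/side0.png

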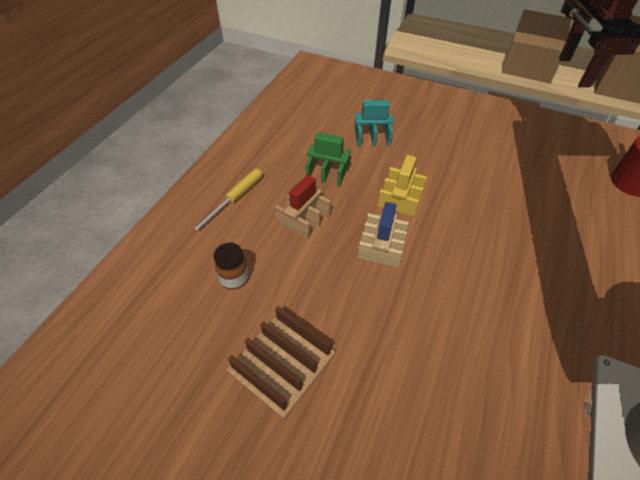

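Top view: the red-handled pale comb is at (346,195). Look-alikes are blue at (345,281), yellow (413,278), green (419,192) and turquoise (498,216). The rack is at (207,245) and the jar at (256,168). Side view: the red comb is at (302,195), blue (387,225), the rack (282,357). By the description I choose the red handle on pale wood with 3 fins. Next I fit poses and check them with one crop.

```bash
cat > h.py <<'E'
import numpy as np,cv2
from workcell import readout,get_image
from scipy.optimize import minimize
def box(cx,cy,lx,ly,z0,z1):
    return np.array([[cx+a*lx/2,cy+b*ly/2,z] for a in(-1,1) for b in(-1,1) for z in(z0,z1)],float)
HANDLE=[box(0,0,22,60,55,97)]
COMB=[box(0,y,80,8,0,45) for y in(-36,0,36)]+[box(0,0,30,90,45,55)]+HANDLE
WALLS=[box(0,y,110,8,10,45) for y in(-54,-18,18,54)]
def place(B,p,z=0):
    c,s=np.cos(p[2]),np.sin(p[2]); R=np.array([[c,-s,0],[s,c,0],[0,0,1]])
    return [b@R.T+[p[0],p[1],z] for b in B]
def proj(d,P):
    E=d["extrinsics"];q=P@E[:3,:3].T+E[:3,3];q=q@d["intrinsics"].T;return q[:,:2]/q[:,2:]
def sil(d,B,S=4):
    m=np.zeros((480*S,640*S),np.uint8)
    for b in B: cv2.fillConvexPoly(m,cv2.convexHull(np.round((proj(d,b)+.5)*S*16-8).astype(np.int32)),255,shift=4)
    return cv2.resize(m,(640,480),interpolation=cv2.INTER_AREA)/255.
def atz(d,uv,z):
    E=d["extrinsics"];r=E[:3,:3].T@np.linalg.solve(d["intrinsics"],[uv[0],uv[1],1]);c=-E[:3,:3].T@E[:3,3]
    return c+r*(z-c[2])/r[2]
def fit(ds,masks,B,p0,z=0):
    def cost(x):
        p=[x[0],x[1],x[2]/50]; return sum(1-np.minimum(s:=sil(d,place(B,p,z)),m).sum()/np.maximum(s,m).sum() for d,m in zip(ds,masks))
    x0=np.array([p0[0],p0[1],p0[2]*50])
    r=minimize(cost,x0,method="Nelder-Mead",options=dict(initial_simplex=np.vstack([x0]+[x0+e for e in np.eye(3)*8]),xatol=.1,fatol=1e-4))
    return np.array([r.x[0],r.x[1],r.x[2]/50]),r.fun
def redmask(d):
    h=cv2.cvtColor(d["pixels"],cv2.COLOR_RGB2HSV);return ((h[...,0]<6)|(h[...,0]>172))&(h[...,1]>170)&(h[...,2]>60)
def win(m,u,v,r):
    o=np.zeros(m.shape);o[v-r:v+r,u-r:u+r]=m[v-r:v+r,u-r:u+r];return o
E
cat > a.py <<'E'
from h import *
T,S=get_image("top"),get_image("side")
mr=[win(redmask(T),346,195,30),win(redmask(S),302,192,28)]
dk=lambda d:d["pixels"].max(2)<85
mw=[win(dk(T),206,245,48),win(dk(S),282,356,58)]
print([m.sum() for m in mr+mw])
pc=atz(T,(347,194),97);pr=atz(T,(205,245),45);print(pc,pr)
for D,M in(([T,S],mr),([T],mr[:1]),([S],mr[1:])):
    c=min((fit(D,M,HANDLE,[pc[0],pc[1],a]) for a in(-.2,.2)),key=lambda r:r[1]);print("comb",c)
    if len(D)==2: C=c[0]
for D,M in(([T,S],mw),([T],mw[:1]),([S],mw[1:])):
    c=min((fit(D,M,WALLS,[pr[0],pr[1],a]) for a in(-.2,.2)),key=lambda r:r[1]);print("rack",c)
    if len(D)==2: R=c[0]
np.save("CR.npy",[C,R])
out=[]
for d,(a,b) in((T,((346,195),(206,245))),(S,((302,195),(282,356)))):
    im=cv2.resize(np.ascontiguousarray(d["pixels"][:,:,::-1]),None,fx=3,fy=3,interpolation=cv2.INTER_CUBIC)
    for B,p in((COMB,C),(WALLS,R)):
        for b_ in place(B,p): cv2.polylines(im,[cv2.convexHull(np.round((proj(d,b_)+.5)*3).astype(np.int32))],True,(255,255,0),1)
    out.append(np.hstack([im[3*v-150:3*v+150,3*u-150:3*u+150] for u,v in(a,b)]))
cv2.imwrite("pics/fit.png",np.vstack(out))
E
python3 a.py
```

```text
[np.float64(408.0), np.float64(474.0), np.float64(924.0), np.float64(2233.0)]
[ 665.90256277 -179.44436622   97.        ] [566.35443325 102.69844487  45.        ]
comb (array([ 6.69923327e+02, -1.79539360e+02, -1.48083868e-01]), np.float64(0.45496230743695354))
comb (array([ 6.70277088e+02, -1.78831488e+02, -2.11570004e-01]), np.float64(0.13870607227120324))
comb (array([ 6.68842705e+02, -1.82733469e+02, -3.03687528e-02]), np.float64(0.2731337504084026))
rack (array([ 5.66960360e+02,  1.11367827e+02, -2.41998261e-01]), np.float64(0.8854884317343056))
rack (array([ 5.68473337e+02,  1.08984063e+02, -2.01069009e-01]), np.float64(0.5075825252588615))
rack (array([ 5.66228853e+02,  1.11825646e+02, -2.41498380e-01]), np.float64(0.3752942394486217))
```

View pics/fit.png

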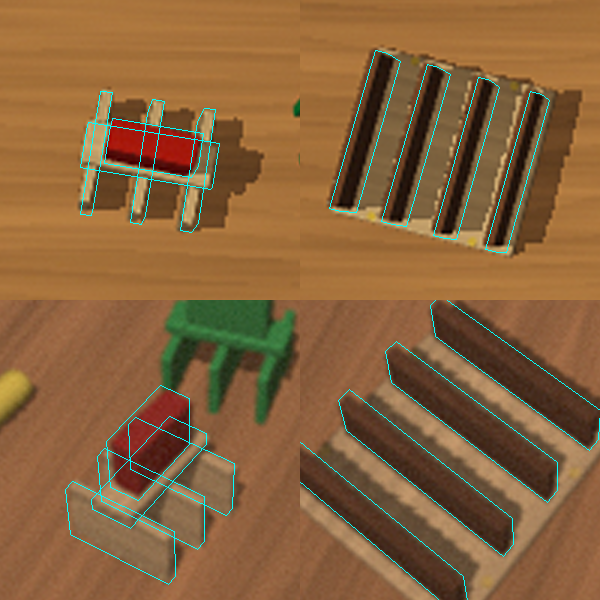

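The crop confirms the choice: three pale fins and a red handle. The rack overlay fits all 4 walls in both views. The dark side-view end face degraded the comb's red mask, so I refine it with pale wood included.

```bash
cat > b.py <<'E'
from h import *
import sys
def allm(d,u,v,r):
    h=cv2.cvtColor(d["pixels"],cv2.COLOR_RGB2HSV)
    red=((h[...,0]<5)|(h[...,0]>174))&(h[...,1]>165)&(h[...,2]>35)
    return win(red,u,v,r)
if __name__=="__main__":
    T,S=get_image("top"),get_image("side")
    C,R=np.load("CR.npy")
    mr=[allm(T,346,195,30),allm(S,302,192,28)]
    print([m.sum() for m in mr],[sil(d,place(HANDLE,C)).sum() for d in(T,S)])
    for D,M in(([T,S],mr),([T],mr[:1]),([S],mr[1:])):
        print(fit(D,M,HANDLE,C))
    # fin-end based yaw, top view: pale mask silhouettes of whole comb
    h=cv2.cvtColor(T["pixels"],cv2.COLOR_RGB2HSV); print(h[215,330],h[178,329],h[210,380],h[160,346])
    pale=win(((h[...,1]<125)&(h[...,2]>90)),346,197,28); print(pale.sum())
    m=np.maximum(pale,mr[0]); print("whole",fit([T],[m],COMB,C))
    o=readout.get_obs();print(o["ee_pos"],o["orientation"])
E
python3 b.py
```

```text
[np.float64(402.0), np.float64(442.0)] [np.float64(475.33725490196076), np.float64(685.6313725490196)]
(array([ 6.69919824e+02, -1.79533611e+02, -1.47924331e-01]), np.float64(0.5122019144385143))
(array([ 6.69861131e+02, -1.78357721e+02, -1.92879241e-01]), np.float64(0.15120738930538868))
(array([ 6.68250289e+02, -1.81491776e+02, -2.53544092e-02]), np.float64(0.3211290293278751))
[ 15 161 176] [ 17 130 169] [ 15 165 167] [ 15 163 169]
426.0
whole (array([ 6.71109407e+02, -1.78913361e+02, -2.02701387e-01]), np.float64(0.26386452641086355))
[ 266.08796613 -565.41778204  404.39075732] [-3.06541319e+00 -6.85220990e-01  1.97690839e-04]
```

Comb at (670,-179.5), yaw -11.6°. Rack at (567,110), yaw about -12.8°. Moving above the comb.

Request:
{"api": "step_arm", "payload": {
  "targets": [
    [[0.54,0.515,0,0,0,0.887,1],[0.54,0.515,0,0,0,0.887,1],[0.54,0.515,0,0,0,0.887,1],[0.54,0.515,0,0,0,0.887,1],[0.54,0.515,0,0,0,0.887,1]]
  ]
}}

```text
t: 0.92
ee_pos: [401.9, -435.8, 404.7]
orientation: [2.922, 1.153, 0.0]
ft_force: [0.8, -0.4, -0.3]
width: 88.0
grasp_force: 0.0
```

Request:
{"api": "step_arm", "payload": {
  "targets": [
    [[0.54,0.515,0,0,0,0.887,1],[0.54,0.515,0,0,0,0.887,1],[0.54,0.515,0,0,0,0.887,1],[0.54,0.515,0,0,0,0.887,1],[0.54,0.515,0,0,0,0.887,1]]
  ]
}}

```text
t: 1.55
ee_pos: [536.9, -307.1, 404.7]
orientation: [-2.71, -1.59, 0.0]
ft_force: [-0.2, -0.1, 1.1]
width: 88.0
grasp_force: 0.0
```

Request:
{"api": "step_arm", "payload": {
  "targets": [
    [[0.54,0.515,0,0,0,0.887,1],[0.54,0.515,0,0,0,0.887,1],[0.54,0.515,-0.3,0,0,0.887,1],[0.54,0.515,-0.5,0,0,0.887,1],[0.54,0.515,-0.5,0,0,0.887,1]]
  ]
}}

```text
t: 2.17
ee_pos: [672.0, -178.3, 339.1]
orientation: [2.432, 1.988, 0.0]
ft_force: [-0.4, 0.2, -0.2]
width: 88.0
grasp_force: 0.0
```

Request:
{"api": "step_arm", "payload": {
  "targets": [
    [[0,0,-0.3,0,0,0,1],[0,0,-0.2,0,0,0,1],[0,0,0,0,0,0,1],[0,0,0,0,0,0,1],[0,0,0,0,0,0,1]]
  ]
}}

```text
t: 2.8
ee_pos: [671.1, -179.9, 315.7]
orientation: [2.434, 1.984, 0.001]
ft_force: [0.3, -0.3, 0.4]
width: 87.9
grasp_force: 0.0
```

Request:
{"api": "step_arm", "payload": {
  "targets": [
    [[-0.02,0,-0.3,0,0,0,1],[0,0,-0.3,0,0,0,1],[0,0,-0.3,0,0,0,1],[0,0,-0.3,0,0,0,1],[0,0,-0.28,0,0,0,1]]
  ]
}}

```text
t: 3.42
ee_pos: [670.0, -179.2, 239.2]
orientation: [-2.434, -1.986, 0.001]
ft_force: [-0.0, 0.6, 0.7]
width: 87.6
grasp_force: 0.0
```

Request:
{"api": "step_arm", "payload": {
  "targets": [
    [[0,0,0,0,0,0,1],[0,0,0,0,0,0,0.7],[0,0,0,0,0,0,0.5],[0,0,0,0,0,0,0.35],[0,0,0,0,0,0,0.3]]
  ]
}}

```text
t: 4.05
ee_pos: [670.2, -179.3, 241.1]
orientation: [2.434, 1.986, 0.001]
ft_force: [-0.3, 0.0, -0.8]
width: 51.4
grasp_force: 0.0
```

```bash
python3 - <<'E'
from h import *
S=get_image("side");o=readout.get_obs();print(o["ee_pos"],o["width"],o["ft_force"])
T=get_image("top")
cr=lambda d,u,v:cv2.resize(d["pixels"][v-70:v+70,u-70:u+70,::-1],None,fx=2.8,fy=2.8,interpolation=cv2.INTER_CUBIC)
cv2.imwrite("pics/g1.png",np.hstack([cr(S,302,190),cr(T,346,195)]))
E
```

```text
[ 670.16045981 -179.26484768  240.95212114] 47.61693706834487 [-0.16057909  0.80448517 -1.03317653]
```

View pics/g1.png

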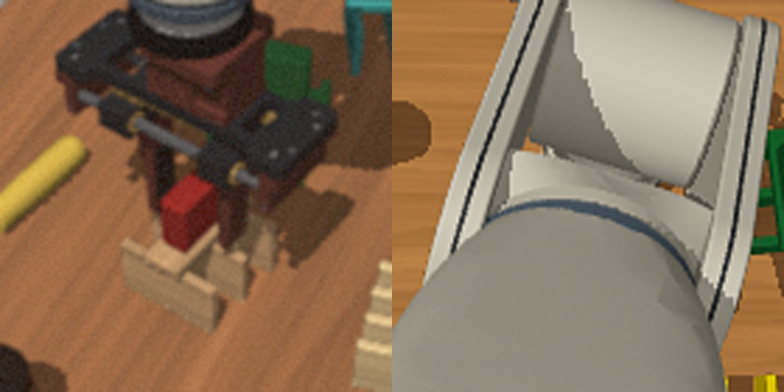

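The fingers straddle the red handle (crop at about (190,210)) and the comb stands undisturbed. Closing now.

Request:
{"api": "step_arm", "payload": {
  "targets": [
    [[0,0,0,0,0,0,0.25],[0,0,0,0,0,0,0.15],[0,0,0,0,0,0,0],[0,0,0,0,0,0,0],[0,0,0,0,0,0,0]]
  ]
}}

```text
t: 4.78
ee_pos: [670.0, -179.2, 240.6]
orientation: [-2.434, -1.986, 0.0]
ft_force: [-0.3, -0.6, -0.3]
width: 22.1
grasp_force: 30.0
```

Request:
{"api": "step_arm", "payload": {
  "targets": [
    [[0,0,0,0,0,0,0],[0,0,0,0,0,0,0],[0,0,0.1,0,0,0,0],[0,0,0.2,0,0,0,0],[0,0,0.2,0,0,0,0]]
  ]
}}

```text
t: 5.4
ee_pos: [670.3, -179.3, 266.7]
orientation: [2.434, 1.986, 0.001]
ft_force: [0.3, 1.0, -1.5]
width: 22.0
grasp_force: 30.0
```

Gripped at 22 mm and 30 N. Lifting and carrying to above the rack.

Request:
{"api": "step_arm", "payload": {
  "targets": [
    [[0,0,0.3,0,0,0,0],[0,0,0.3,0,0,0,0],[0,0,0.3,0,0,0,0],[0,0,0.3,0,0,0,0],[0,0,0.1,0,0,0,0]]
  ]
}}

```text
t: 6.02
ee_pos: [670.4, -179.3, 332.3]
orientation: [2.433, 1.985, 0.002]
ft_force: [0.5, -0.5, -2.0]
width: 22.0
grasp_force: 30.0
```

Request:
{"api": "step_arm", "payload": {
  "targets": [
    [[-0.1,0.3,0,0,0,0,0],[-0.2,0.5,0,0,0,0,0],[-0.2,0.6,0,0,0,0,0],[-0.2,0.6,0,0,0,-0.1,0],[-0.2,0.6,0,0,0,-0.1,0]]
  ]
}}

```text
t: 6.65
ee_pos: [623.9, -47.4, 329.8]
orientation: [-2.447, -1.968, 0.002]
ft_force: [-0.0, 0.3, -1.7]
width: 22.0
grasp_force: 30.0
```

Request:
{"api": "step_arm", "payload": {
  "targets": [
    [[-0.3,0.8,0,0,0,-0.1,0],[-0.3,0.8,0,0,0,0,0],[-0.3,0.8,0,0,0,0,0],[-0.2,0.6,0,0,0,0,0],[-0.06,0.2,0,0,0,0,0]]
  ]
}}

```text
t: 7.28
ee_pos: [565.6, 112.8, 330.0]
orientation: [-2.452, -1.963, 0.002]
ft_force: [0.3, -0.0, -1.1]
width: 21.9
grasp_force: 30.0
```

Request:
{"api": "step_arm", "payload": {
  "targets": [
    [[0,0,0,0,0,0,0],[0,0,0,0,0,0,0],[0,0,0,0,0,0,0],[0,0,-0.2,0,0,0,0],[0,0,-0.2,0,0,0,0]]
  ]
}}

```text
t: 7.9
ee_pos: [567.1, 110.3, 309.9]
orientation: [-2.455, -1.96, 0.0]
ft_force: [-0.1, 0.6, -1.9]
width: 22.0
grasp_force: 30.0
```

```bash
cat > c.py <<'E'
from h import *
import sys
S=get_image("side");o=readout.get_obs();C,R=np.load("CR.npy")
e=o["ee_pos"];ov=o["orientation"];yaw=2*np.arctan2(ov[1],ov[0])-np.pi/2;yaw=(yaw+np.pi/2)%np.pi-np.pi/2
print(e,np.degrees(yaw),o["width"],o["ft_force"])
zc=float(sys.argv[2]) if len(sys.argv)>2 else e[2]-240.8
im=cv2.resize(np.ascontiguousarray(S["pixels"][:,:,::-1]),None,fx=3,fy=3,interpolation=cv2.INTER_CUBIC)
c,s=np.cos(yaw),np.sin(yaw)
for B,p,z,col in((COMB,[e[0],e[1],yaw],zc,(0,255,0)),(WALLS,[567.5,110.5,-.225],0,(255,255,0))):
    for b in place(B,p,z): cv2.polylines(im,[cv2.convexHull(np.round((proj(S,b)+.5)*3).astype(np.int32))],True,col,1)
u,v=272,325
cv2.imwrite(sys.argv[1],im[3*v-290:3*v+290,3*u-300:3*u+300])
E
python3 c.py pics/r1.png
```

```text
[566.54097494 110.34986524 308.42105232] -12.808008706033654 21.74428027503377 [-0.39762786  0.06961808 -1.69603626]
```

View pics/r1.png

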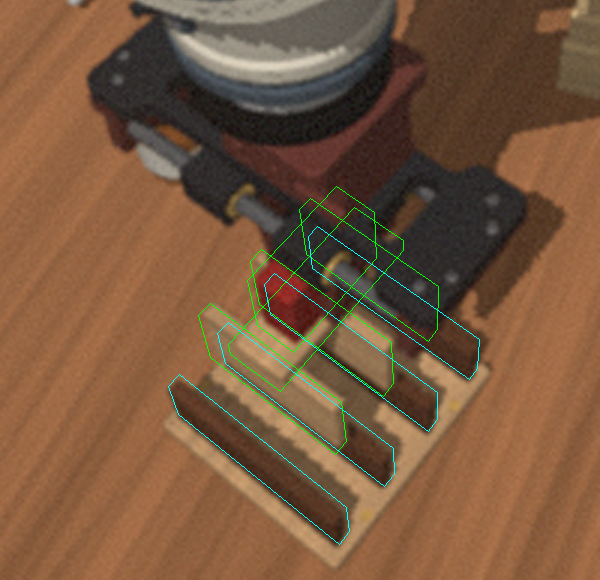

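The held comb and the rack both match their overlays to about 1–2 mm, and the fins line up over the slots (near fin at (275,375), between the near walls). Lowering into the slot mouths.

Request:
{"api": "step_arm", "payload": {
  "targets": [
    [[0,0,-0.18,0,0,0,0],[0,0,-0.18,0,0,0,0],[0,0,-0.18,0,0,0,0],[0,0,-0.18,0,0,0,0],[0,0,-0.12,0,0,0,0]]
  ]
}}

```text
t: 8.57
ee_pos: [567.0, 110.8, 268.0]
orientation: [-2.455, -1.96, 0.001]
ft_force: [-0.3, 0.4, -1.7]
width: 21.8
grasp_force: 30.0
```

```bash
python3 c.py pics/r2.png
```

```text
[566.80810483 110.70474207 267.40018302] -12.780788257909327 21.947314144132598 [-0.45492699 -0.17788666 -1.6262833 ]
```

View pics/r2.png

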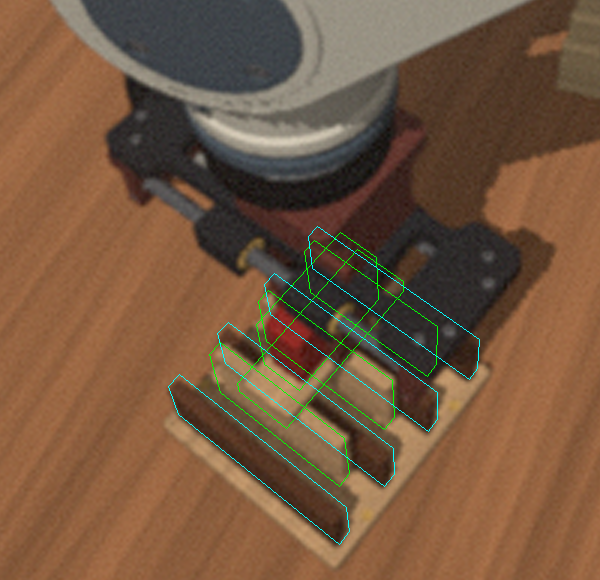

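The fins are in their slots with no contact force. Lowering on to the floor, slowly.

Request:
{"api": "step_arm", "payload": {
  "targets": [
    [[0,0,-0.08,0,0,0,0],[0,0,-0.08,0,0,0,0],[0,0,-0.06,0,0,0,0],[0,0,-0.04,0,0,0,0],[0,0,-0.02,0,0,0,0]]
  ]
}}

```text
t: 9.25
ee_pos: [567.1, 110.7, 254.6]
orientation: [-2.455, -1.96, 0.0]
ft_force: [0.1, 0.0, -1.2]
width: 21.9
grasp_force: 30.0
```

Request:
{"api": "step_arm", "payload": {
  "targets": [
    [[0,0,-0.02,0,0,0,0],[0,0,-0.02,0,0,0,0],[0,0,0,0,0,0,0],[0,0,0,0,0,0,0],[0,0,0,0,0,0,0]]
  ]
}}

```text
t: 9.88
ee_pos: [567.1, 110.7, 252.7]
orientation: [2.455, 1.96, 0.0]
ft_force: [-0.2, 0.8, -1.1]
width: 22.1
grasp_force: 30.0
```

Request:
{"api": "step_arm", "payload": {
  "targets": [
    [[0,0,-0.02,0,0,0,0],[0,0,-0.02,0,0,0,0],[0,0,0,0,0,0,0],[0,0,0,0,0,0,0],[0,0,0,0,0,0,0]]
  ]
}}

```text
t: 10.5
ee_pos: [567.1, 110.7, 250.7]
orientation: [-2.455, -1.96, 0.0]
ft_force: [0.3, 0.7, -1.1]
width: 21.9
grasp_force: 30.0
```

Request:
{"api": "step_arm", "payload": {
  "targets": [
    [[0,0,-0.02,0,0,0,0],[0,0,0,0,0,0,0],[0,0,0,0,0,0,0],[0,0,0,0,0,0,0],[0,0,0,0,0,0,0]]
  ]
}}

```text
t: 11.12
ee_pos: [567.1, 110.8, 250.5]
orientation: [2.455, 1.96, 0.0]
ft_force: [-3.2, -0.8, 6.5]
width: 21.7
grasp_force: 30.0
```

```bash
python3 c.py pics/r3.png 10
```

```text
[567.13537309 110.75420789 250.49641914] -12.782034637501546 21.752598569701867 [-3.5823516  -0.2247041   7.94037784]
```

View pics/r3.png

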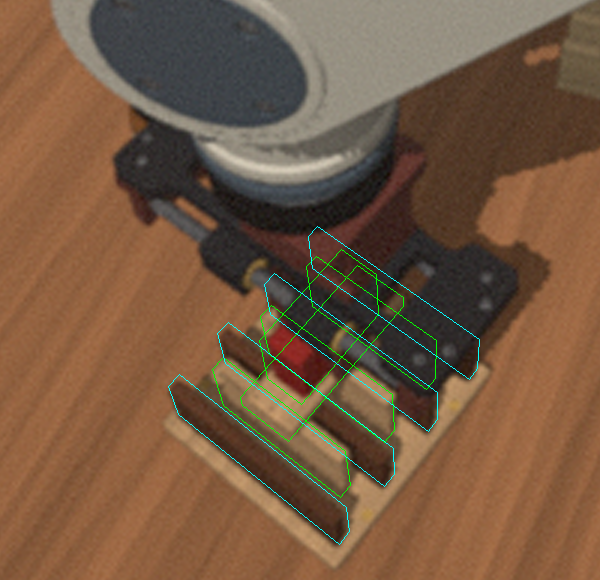

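The comb is on the rack's floor: z = 250.5 against the expected 250.8, with 8 N upward. The fins sit mid-slot. Easing off, then opening and rising.

Request:
{"api": "step_arm", "payload": {
  "targets": [
    [[0,0,0.01,0,0,0,0],[0,0,0,0,0,0,0.3],[0,0,0,0,0,0,0.4],[0,0,0,0,0,0,0.6],[0,0,0,0,0,0,0.8]]
  ]
}}

```text
t: 11.8
ee_pos: [567.1, 110.8, 250.1]
orientation: [-2.455, -1.96, 0.0]
ft_force: [-0.9, -0.1, 0.9]
width: 51.6
grasp_force: 0.0
```

Request:
{"api": "step_arm", "payload": {
  "targets": [
    [[0,0,0,0,0,0,0.9],[0,0,0,0,0,0,0.9],[0,0,0.2,0,0,0,0.9],[0,0,0.4,0,0,0,0.9],[0,0,0.5,0,0,0,0.9]]
  ]
}}

```text
t: 12.42
ee_pos: [567.0, 110.7, 306.0]
orientation: [-2.455, -1.96, 0.001]
ft_force: [-0.0, 0.0, 0.5]
width: 78.9
grasp_force: 0.0
```

Request:
{"api": "step_arm", "payload": {
  "targets": [
    [[0,0,0.5,0,0,0,0.9],[0,0,0.5,0,0,0,0.9],[0,-0.6,0.4,0,0,0,0.9],[0,-0.8,0,0,0,0,0.9],[0,-0.8,0,0,0,0,0.9]]
  ]
}}

```text
t: 13.05
ee_pos: [567.0, -0.2, 376.4]
orientation: [2.453, 1.961, 0.002]
ft_force: [0.4, 0.4, 0.1]
width: 79.4
grasp_force: 0.0
```

Request:
{"api": "step_arm", "payload": {
  "targets": [
    [[0,-0.8,0,0,0,0,0.9],[0,-0.8,0,0,0,0,0.9],[0,-0.8,0,0,0,0,0.9],[0,0,0,0,0,0,0.9],[0,0,0,0,0,0,0.9]]
  ]
}}

```text
t: 13.68
ee_pos: [567.0, -119.0, 375.6]
orientation: [-2.455, -1.96, -0.001]
ft_force: [-0.3, 0.1, -0.4]
width: 79.1
grasp_force: 0.0
```

```bash
cat > f.py <<'E'
from h import *
T,S=get_image("top"),get_image("side");o=readout.get_obs();print(o["t"],o["ee_pos"],o["width"])
out=[]
for d,u,v in((T,206,245),(S,282,345)):
    im=cv2.resize(np.ascontiguousarray(d["pixels"][:,:,::-1]),None,fx=3.5,fy=3.5,interpolation=cv2.INTER_CUBIC)
    for B,p,z,col in((COMB,[567.1,110.7,-.223],10,(0,255,0)),(WALLS,[567.5,110.5,-.225],0,(255,255,0))):
        for b in place(B,p,z): cv2.polylines(im,[cv2.convexHull(np.round((proj(d,b)+.5)*3.5).astype(np.int32))],True,col,1)
    a,b=int(3.5*u),int(3.5*v);out.append(im[b-200:b+200,a-190:a+190])
cv2.imwrite("pics/fin.png",np.hstack(out))
cv2.imwrite("pics/fullside.png",S["pixels"][:,:,::-1])
E
python3 f.py
```

```text
13.775 [ 567.08774873 -118.28832998  375.38727337] 79.05945980058135
```

View pics/fin.png

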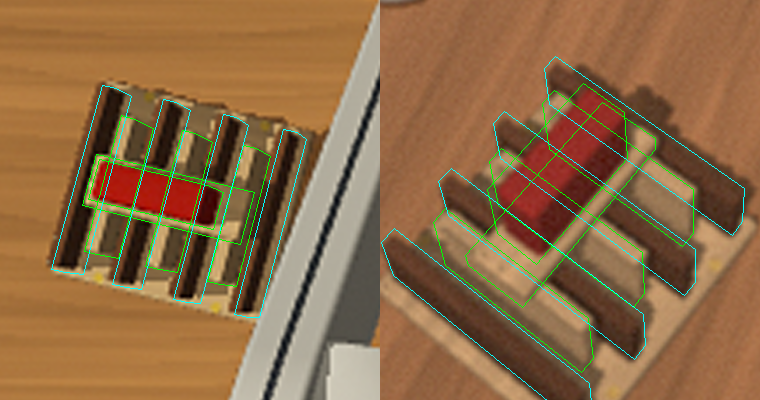

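The final view shows the three fins one per slot, home on the floor, upright, and matching the centred overlay in both views. The gripper is clear. Handing in.

```bash
python3 -c "
from workcell import ctrl
print(ctrl.close_job())"
```

```text
the job is handed in; nothing more can be done
None
```

The red-handled comb was lowered under grip into the rack with one fin in each slot; it stands upright and centred on the rack floor, released, and the job was handed in at about 13.8 s (no verdict shown).

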